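# Load a cuvette strip into the bench reader and wind the timer

### The arm

A 6-joint arm with a two-finger parallel gripper is mounted at the origin on the work surface. World frame = base frame: x ahead of the robot, y to its left, z up, the work surface at z = 0. Lengths are in m, angles in degrees, forces in N, time in s.
With the tool pointing down it reaches from about 0.3 to 0.775 m from the base axis. Payload 14.6 kg.
Tool frame: the origin (TCP) lies at the very end of the fingers, on their centre line; the grasp point (between the pads) lies 19 mm behind it (grip_point_offset is the distance from the TCP to the grasp point, in m); z points along the fingers, x is the direction in which the jaws open and shut, and the axes are right-handed (so a half turn about z gives the same grasp; the last joint's range is limited). The gripper opens to 94 mm and grips with 3 to 60 N. Pads are 16 mm wide; open, the fingers measure 119 mm over their backs; the gripper's body (75 mm by 177 mm) begins 78 mm behind the grasp point.
Start: joints at [73.362, 17.183, 87.147, -0, 75.671, -3.816], TCP at [0.122, 0.536, 0.205] pointing down, gripper open.
Joint ranges: [-173.82, 173.82], [-45.26, 126.66], [13.44, 144.39], [-59.66, 239.66], [0, 175.72], [-146.38, 146.38]. Speed limits (degrees/s): [127.2, 127.2, 147.25, 180, 180, 180].

### API

Orientations are given as [roll, pitch, yaw] about the fixed x, y, z axes, in that order (R = Rz(yaw) Ry(pitch) Rx(roll)).
In Python, from plant import state, snapshot, get_calibration, close_job, grip_point_offset gives the robot as it stands.
- The arm moves only by the tool send_rows, never from a script. Its argument "rows" is a list of rows, each a list of 6 numbers: the shift along the tool's x, y, z in m, then the turn, a rotation vector about the tool's x, y, z in degrees. A call has 1 to 20 rows; each row shifts and turns the commanded pose from where the row before left it, along the tool's axes as they then stand; what a row does not reach is not made up. A row lasts 1/10 s, in which the tool goes at most 50 mm and 8.59 degrees, less where a joint would pass 70% of its speed; a pose out of reach is approached as far as the arm can. A call is refused whole if a number of a shift passes 0.05 or a number of a turn 8.59, either way. A call with a gripper value outside its range is refused whole. "jaw" is the gripper command: -1 is shut, 1 is fully open, values between are in proportion, set as the call begins (left out, the last holds). The fingers move at their own pace and stop on an object; the grip force is fixed at half the most. Time passes only in rows, so rows that do not move let the fingers close. It gives the time, the measured TCP pose, the force and the opening at its end, in the units of the state.
- state(): the state, without advancing time (a new reading comes with each control period).
- snapshot(name): name is "scene" or "top"; returns (picture, depth): 400x640x3 uint8, red, green, blue; 400x640 float32, m along the optical axis (not along the pixel's ray), 0 where there is no reading.
- get_calibration(name): a dict with "K" (3x3 intrinsics, pixels), "k1" (the pictures are not rectified: a ray, as slopes to the right and down, at radius r is drawn at 1 + k1 r^2 times it, then the intrinsics apply), "world_to_cam" (4x4, takes a point from world to camera coordinates). Camera axes: x right, y down, z forward; pixel columns grow to the right and rows downward; lengths in m; the calibration is good to about 2 mm. A picture is of the moment at which its call begins. get_calibration takes no time and is no camera call.
- close_job(): hands the job in, once; it reports no verdict.
The state is a dict: "t": time; "qpos": joint angles; "qd": joint speeds; "joint_efforts": joint torques, N m; "tool_pos": TCP position; "tcp_rot": TCP orientation; "contact_force": force on the tool from outside, world axes, zero at the start; "wrist_torque": the same for the moment, N m; "gripper_width": opening from 0.0 (shut) to 1.0 (fully open).
Only numpy, scipy, OpenCV 4.12 (cv2) and the standard library are available. Lean on these libraries where they do the work, as an engineer would, in place of code of your own. Each camera call takes 0.05 s, during which the arm holds its last target. There are 200 camera calls.

### The job

On the strip reader, slide the blue reading head all the way to its loading stop (the end away from the nest), stand the orange cuvette strip upright in the empty nest and let go of it, then slide the head back over the strip until its black pointer lines up with the red marker, and let go. Then wind the red key of the timer clockwise as far as it will go. Leave the red marker, the blue strip and everything else on the bench where they are.

Things in the scene. Friction and masses are not known exactly. Their poses are not given: they have to be found in the camera images.
- head (a joint): Reading head: a blue block 130 x 60 mm (x, y) on a guide rail, underside 75 mm and top 115 mm above the bench, hanging over the nest like a bridge. Its slide joint in m: 0 at the end over the nest (point nest lies under the head's middle at 0.06), 0.24 at the loading stop; it slides along the reader's +y with about 2 N of friction and stays where it is left.
- head_grip (a point): Centre of the top of the head's black grip fin, 150 mm above the bench. The fin is 14 mm thick along the slide, 40 mm long across it (the reader's x), and stands 35 mm above the head. Axes are the reader's: y along the slide.
- pointer (a point): Lower end of the head's black pointer, a 5 mm wide needle hanging on the side of the head away from the robot, 38 mm above the bench. Axes are the reader's: y along the slide.
- marker_tip (a point): Point of the red marker, a 16 mm wide red arrow block (26 to 39 mm above the bench) on the scale along the reader's far edge, pointing at the pointer's path. Axes are the reader's: y along the slide. It is set already and must not be moved; the pointer is in line with it when their places along the slide agree.
- nest (a point): Centre of the nest's floor, on top of the reader's white bed 25 mm above the bench. The nest is a pocket 24 mm (x) by 92 mm (y, along the slide) inside blue walls 8 mm high and 6 mm thick. The guide rail (top 52 mm above the bench) runs 68 mm from it on its -x side. The bed measures 190 x 350 mm.
- strip: Orange cuvette strip, a row of six orange cuvettes between white rails: 18 mm (x) by 84 mm (y, its long axis) by 36 mm high, about 60 g, standing loose on the bench. Origin at the centre of its underside, z up. Either way round will do.
- key (a joint): Winding key of the timer, in rad: 0 unwound, 2.5 at the fully wound stop; grows clockwise seen from above. Sprung, up to about 0.1 N m, and stays where it is let go; needs repeated partial turns.
- key_grip (a point): Centre of the top of the red key bar, 80 mm above the bench, on its turning axis; the bar is 46 mm long (x, turns with the key), 10 mm thick (y), 26 mm high. The timer below is a fixed white drum, 84 mm across and 45 mm high.
- blue_strip: A strip of the same size with blue cuvettes; leave alone. Origin at the centre of its underside, long axis y.
- yellow_tips: White box of yellow tips, 85 x 120 x 60 mm, origin at the centre of its underside; leave alone.
- pipette: Grey pipette lying on the bench, 30 x 230 x 25 mm, lying along y, origin under its body; leave alone.
- pen: Orange pen lying on the bench, 9 x 130 x 9 mm, origin under its centre; leave alone.
- cap: Purple tube cap, 26 mm across, 14 mm high, origin under its centre; leave alone.
- reagent: White reagent bottle, 56 mm across, 110 mm high, origin under its centre; leave alone.
Things that resemble listed ones, but are neither listed nor needed, are in the scene too. What is shaped like the part that bears key but brown or pink is not meant.

How it is judged:
By the outcome, as a careful person would: the job done as asked, in the order asked, and still so for the second after the job is handed in, with the robot touching nothing.
It also fails if it takes over 72 s, if anything falls off the work surface, if the arm or the gripper's body presses on something with over 40 N, if the wrist force passes 120 N, or if a joint passes its speed limit or range.

## Working session

There is one attempt and no reset: what is moved stays moved. The work goes in short steps, Python scripts to look and compute and a tool call to move; the robot and the scene stay as the last step left them, time stands still between calls to the robot, and variables do not carry over. Pictures are saved under pics/ and viewed, about 8 in all and at most 12, crops included, and the job is handed in when it is done.

Besides the shell and the picture viewer there is one more tool, called after "Request:" by a JSON object that holds its "name" and its "arguments". send_rows: Moves the arm, as the interface text tells. Its arguments: {"type":"object","properties":{"rows":{"type":"array"},"jaw":{"type":"number"}},"required":["rows"]}

```bash
mkdir -p pics
cat > h.py <<'E'
import numpy as np,cv2
from plant import *
def look(n,tag):
    p,d=snapshot(n); np.savez(f'{tag}.npz',p=p,d=d); cv2.imwrite(f'pics/{tag}.png',p[:,:,::-1]); return p,d
def w(n,d,u,v,z=None):
    c=get_calibration(n);K=np.array(c['K']);T=np.array(c['world_to_cam'])
    k=c['k1']; x=(u-K[0,2])/K[0,0]; y=(v-K[1,2])/K[1,1]; rd=np.hypot(x,y); r=rd
    for _ in range(20): r=rd/(1+k*r*r)
    s=r/rd if rd>0 else 1; ray=np.array([x*s,y*s,1])
    R=T[:3,:3];C=-R.T@T[:3,3]; g=R.T@ray
    if z is None: return C+g*d[int(round(v)),int(round(u))]
    return C+g*(z-C[2])/g[2]
E
python3 - <<'E'
from h import *
for n in('scene','top'):
    p,d=look(n,n+'0'); c=get_calibration(n); print(n,np.array(c['world_to_cam']).round(3).tolist(),c['k1'],c['K'])
print(state()); print(grip_point_offset)
a=cv2.imread('pics/scene0.png');b=cv2.imread('pics/top0.png')
E
```

```text
scene [[0.779, 0.627, -0.004, -0.451], [0.408, -0.511, -0.757, -0.15], [-0.477, 0.588, -0.653, 1.57], [0.0, 0.0, 0.0, 1.0]] 0.013616058626282722 [[394.84312311   0.         316.91615688]
 [  0.         394.84312311 200.07779363]
 [  0.           0.           1.        ]]
top [[0.022, -1.0, 0.018, -0.049], [-0.988, -0.025, -0.153, 0.603], [0.153, -0.014, -0.988, 1.066], [0.0, 0.0, 0.0, 1.0]] -0.07847242189561977 [[371.17549393   0.         322.34126844]
 [  0.         371.17549393 200.63171768]
 [  0.           0.           1.        ]]
{'t': 0.1, 'qpos': array([ 7.33609911e+01,  1.72139833e+01,  8.71754365e+01, -6.92715790e-04,
        7.56707253e+01, -3.81730210e+00]), 'qd': array([-0.05795545, -0.15628804, -0.04069741, -0.04320651, -0.03048151,
        0.01090861]), 'joint_efforts': array([ 2.58354747e-03, -5.32646334e+01, -3.53283906e+01,  7.09332456e-02,
        2.34963780e-02, -1.17168256e-04]), 'tool_pos': array([0.12200823, 0.53606169, 0.20493799]), 'tcp_rot': array([-1.79996665e+02,  6.00563227e-02,  7.71784668e+01]), 'contact_force': array([-0.33589087,  0.2241136 , -0.758543  ]), 'wrist_torque': array([ 0.01663947, -0.01172382, -0.03215382]), 'gripper_width': 0.9997968803965477}
0.0188
```

View pics/top0.png

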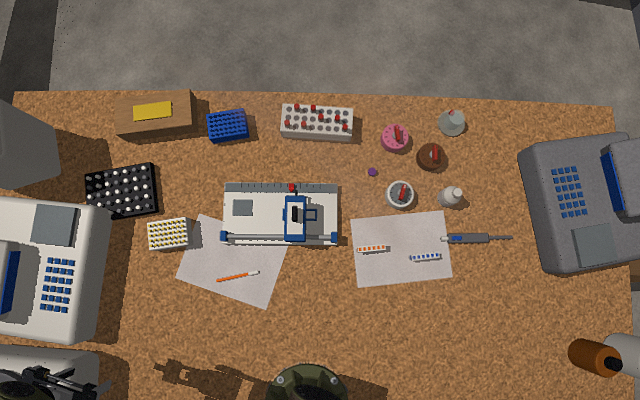

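View pics/scene0.png

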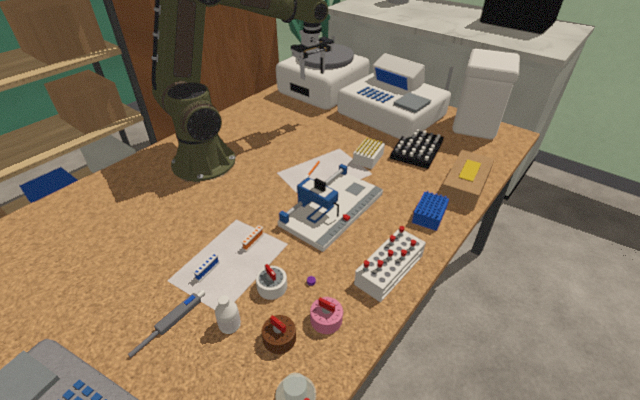

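Top view: reader around (282,214), head at (295,218) with the nest partly under it and to its right. Marker is at (291,187) and orange strip at (372,249); the blue strip (425,257) and orange pen (238,276) stay. There are three timers: white (401,194), pink (395,138), brown (431,157). The white drum fits, since brown and pink are excluded. I'll confirm this in an enlarged crop.

Run:
```python
from h import *
p=cv2.imread('pics/top0.png')[170:275,215:425]; cv2.imwrite('pics/c1.png',cv2.resize(p,(798,399),interpolation=cv2.INTER_CUBIC))
p=cv2.imread('pics/scene0.png')[155:305,235:435]; cv2.imwrite('pics/c2.png',cv2.resize(p,(800,600),interpolation=cv2.INTER_CUBIC))
```

```text
(no output)
```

View pics/c1.png

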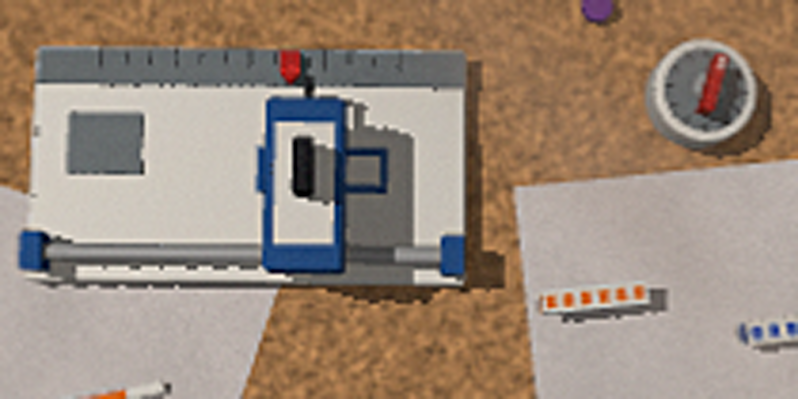

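View pics/c2.png

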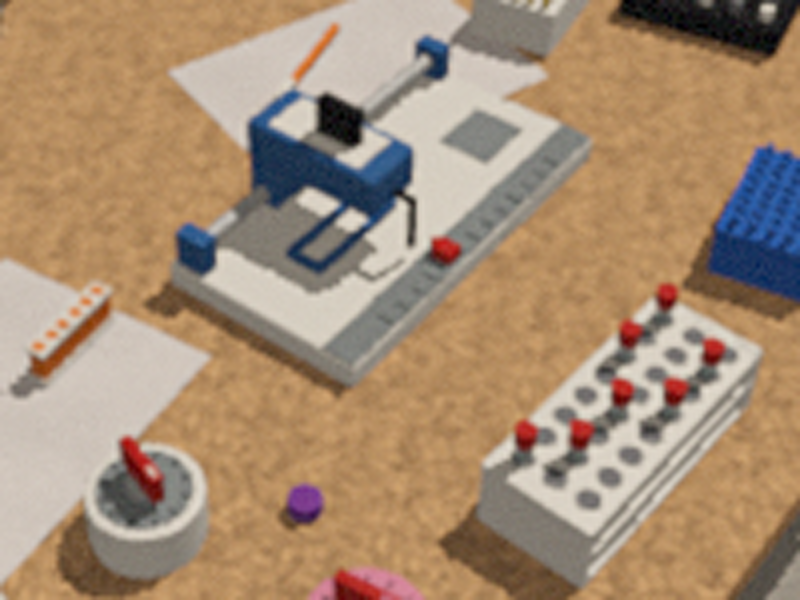

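Run:
```python
from h import *
np.set_printoptions(precision=4,suppress=True)
d=np.load('top0.npz')['d']
for n,u,v,z in [('bedTL',38,82,.025),('bedTR',465,87,.025),('railendL',33,235,.06),('railendR',453,240,.06),('fin',303,167,.15),('headTL',266,98,.115),('headTR',345,98,.115),('headBL',264,270,.115),('headBR',344,270,.115),('pointer',309,93,.04),('markertip',290,81,.039),('nTR',387,149,.033),('nBR',387,191,.033),('nTL',258,149,.033),('nBL',258,191,.033),('sL',541,302,.036),('sR',648,293,.036),('kT',721,57,.08),('kB',708,112,.08)]:
    U=215+u/3.8;V=170+v/3.8
    print(n,w('top',d,U-.4,V-.4,z), w('top',d,U-.4,V-.4)[2])
```

```text
bedTL [0.6296 0.2655 0.025 ] 0.02509728167755232
bedTR [ 0.6341 -0.0796  0.025 ] 0.025138912184886397
railendL [0.5038 0.2531 0.06  ] 0.061661733277893704
railendR [ 0.5081 -0.0705  0.06  ] 0.05950496503678582
fin [0.5512 0.0413 0.15  ] 0.15048973704879698
headTL [0.6061 0.0725 0.115 ] 0.024059708344355668
headTR [0.6075 0.014  0.115 ] 0.021454430164309146
headBL [0.4792 0.0693 0.115 ] 0.023797497347460395
headBR [0.4806 0.0111 0.115 ] 0.0608293848052861
pointer [0.6235 0.0452 0.04  ] 0.08941306439307106
markertip [0.633  0.0607 0.039 ] 0.0384303948534821
nTR [ 0.581  -0.0179  0.033 ] 0.033840124610479805
nBR [ 0.5475 -0.0187  0.033 ] 0.03249227483284822
nTL [0.5785 0.0846 0.033 ] 0.02003625943381704
nBL [0.545  0.0834 0.033 ] 0.024045110406275993
sL [ 0.4627 -0.1415  0.036 ] 0.010513281740290203
sR [ 0.4714 -0.2259  0.036 ] 0.03753525273645342
kT [ 0.6531 -0.2753  0.08  ] 0.08181571950649125
kB [ 0.6096 -0.2646  0.08  ] 0.06568778685641097
```

c1 confirms it: white drum timer with its red key at (714,85), marker tip (290,81), fin (303,167), and orange strip (595,297) standing upright. I'll go above the fin.

Request:
{"name": "send_rows", "arguments": {"rows": [[0, 0, 0, 0, 0, -6.8], [0, 0, 0, 0, 0, -6.8], [-0.0358, 0.0302, 0, 0, 0, 0], [-0.0358, 0.0302, 0, 0, 0, 0], [-0.0358, 0.0302, 0, 0, 0, 0], [-0.0358, 0.0302, 0, 0, 0, 0], [-0.0358, 0.0302, 0, 0, 0, 0], [-0.0358, 0.0302, 0, 0, 0, 0], [-0.0358, 0.0302, 0, 0, 0, 0], [-0.0358, 0.0302, 0, 0, 0, 0], [-0.0358, 0.0302, 0, 0, 0, 0], [-0.0358, 0.0302, 0, 0, 0, 0], [-0.0358, 0.0302, 0, 0, 0, 0], [-0.0358, 0.0302, 0, 0, 0, 0], [-0.0358, 0.0302, 0, 0, 0, 0], [-0.0358, 0.0302, 0, 0, 0, 0], [0, 0, 0, 0, 0, 0]], "jaw": 0}}

```text
t: 1.8
tool_pos: [0.5535, 0.0371, 0.2044]
tcp_rot: [-179.9, 0.0, 90.5]
contact_force: [0.0, 0.4, -0.1]
gripper_width: 0.499
```

Request:
{"name": "send_rows", "arguments": {"rows": [[0.004, -0.002, 0.03, 0, 0, 0], [0, 0, 0.03, 0, 0, 0], [0, 0, 0.022, 0, 0, 0], [0, 0, 0, 0, 0, 0]]}}

```text
t: 2.2
tool_pos: [0.5478, 0.0452, 0.1206]
tcp_rot: [-179.7, -0.0, 90.8]
contact_force: [-0.5, 0.3, 0.8]
gripper_width: 0.5
```

Request:
{"name": "send_rows", "arguments": {"rows": [[0, 0, 0, 0, 0, 0], [0, 0, 0, 0, 0, 0], [0, 0, 0, 0, 0, 0], [0, 0, 0, 0, 0, 0], [0, 0, 0, 0, 0, 0]], "jaw": -1}}

```text
t: 2.7
tool_pos: [0.5498, 0.0448, 0.1241]
tcp_rot: [179.9, 0.0, 90.8]
contact_force: [-0.6, 0.4, 4.1]
gripper_width: 0.149
```

Gripped at 14 mm. Now I'll slide towards the loading stop.

Request:
{"name": "send_rows", "arguments": {"rows": [[0.01, 0, 0, 0, 0, 0], [0.015, 0, 0, 0, 0, 0], [0.015, 0, 0, 0, 0, 0], [0.015, 0, 0, 0, 0, 0], [0.015, 0, 0, 0, 0, 0], [0.015, 0, 0, 0, 0, 0], [0.015, 0, 0, 0, 0, 0], [0.015, 0, 0, 0, 0, 0], [0.015, 0, 0, 0, 0, 0], [0.015, 0, 0, 0, 0, 0], [0.01, 0, 0, 0, 0, 0], [0.005, 0, 0, 0, 0, 0], [0, 0, 0, 0, 0, 0], [0, 0, 0, 0, 0, 0]]}}

```text
t: 4.1
tool_pos: [0.5478, 0.206, 0.124]
tcp_rot: [179.9, -0.1, 90.8]
contact_force: [2.7, 2.2, 4.9]
gripper_width: 0.144
```

Request:
{"name": "send_rows", "arguments": {"rows": [[0.003, 0, 0, 0, 0, 0], [0.003, 0, 0, 0, 0, 0], [0, 0, 0, 0, 0, 0]]}}

```text
t: 4.4
tool_pos: [0.5477, 0.2118, 0.1241]
tcp_rot: [179.9, -0.0, 90.8]
contact_force: [2.0, 1.6, 5.4]
gripper_width: 0.148
```

Request:
{"name": "send_rows", "arguments": {"rows": [[0.002, 0, 0, 0, 0, 0], [0.002, 0, 0, 0, 0, 0], [0, 0, 0, 0, 0, 0]]}}

```text
t: 4.7
tool_pos: [0.5476, 0.215, 0.124]
tcp_rot: [179.9, 0.0, 90.8]
contact_force: [1.2, -5.2, 6.3]
gripper_width: 0.145
```

Request:
{"name": "send_rows", "arguments": {"rows": [[0.002, 0, 0, 0, 0, 0], [0.002, 0, 0, 0, 0, 0], [0, 0, 0, 0, 0, 0]]}}

```text
t: 5.0
tool_pos: [0.5477, 0.2151, 0.124]
tcp_rot: [-180.0, 0.4, 90.7]
contact_force: [-1.2, -33.0, 13.0]
gripper_width: 0.144
```

At the stop: -33 N, with y held at 0.215. I'll relax the press, open partly and lift.

Request:
{"name": "send_rows", "arguments": {"rows": [[-0.0035, 0, 0, 0, 0, 0], [0, 0, 0, 0, 0, 0]]}}

```text
t: 5.2
tool_pos: [0.5477, 0.215, 0.124]
tcp_rot: [179.9, 0.0, 90.7]
contact_force: [2.0, -6.6, 6.3]
gripper_width: 0.147
```

Request:
{"name": "send_rows", "arguments": {"rows": [[0, 0, 0, 0, 0, 0], [0, 0, 0, 0, 0, 0], [0, 0, 0, 0, 0, 0], [0, 0, -0.03, 0, 0, 0], [0, 0, -0.03, 0, 0, 0], [0, 0, -0.03, 0, 0, 0], [0, 0, 0, 0, 0, 0]], "jaw": 0}}

```text
t: 5.9
tool_pos: [0.5484, 0.216, 0.2175]
tcp_rot: [179.7, -0.1, 90.8]
contact_force: [-0.1, -0.6, 0.8]
gripper_width: 0.501
```

Run:
```python
from h import *
look('scene','scene1');look('top','top1')
a=cv2.imread('pics/top1.png')[175:265,215:415];b=cv2.imread('pics/scene1.png')[155:275,230:390]
cv2.imwrite('pics/c3.png',cv2.resize(a,(800,360),interpolation=cv2.INTER_CUBIC))
print(state()['tool_pos'],state()['tcp_rot'])
```

```text
[0.54714361 0.21553243 0.2132741 ] [ 1.79988892e+02 -1.11603367e-02  9.07902106e+01]
```

View pics/c3.png

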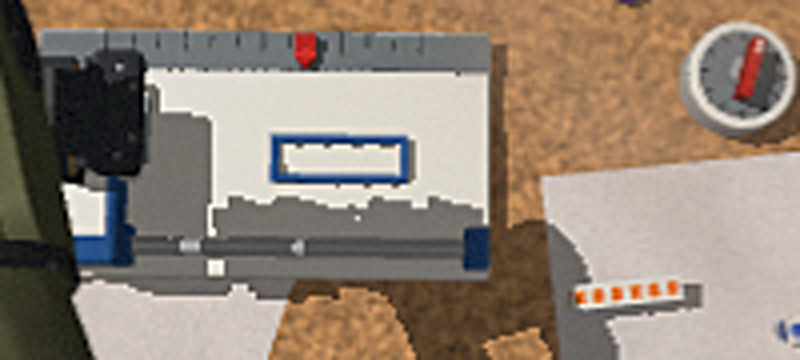

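Nest is clear: blue frame at crop (272–410, 134–185), head at the left stop. Measure by segmentation.

Run:
```python
from h import *
np.set_printoptions(precision=4,suppress=True)
z=np.load('top1.npz');p=z['p'];d=z['d']
hsv=cv2.cvtColor(p,cv2.COLOR_RGB2HSV);H,S,V=[hsv[:,:,i].astype(int) for i in range(3)]
def fit(name,m,box,h):
    u0,v0,u1,v1=box; M=np.zeros_like(m);M[v0:v1,u0:u1]=m[v0:v1,u0:u1]
    vv,uu=np.nonzero(M); P=np.array([w('top',d,u,v,h)[:2] for u,v in zip(uu,vv)],np.float32)
    r=cv2.minAreaRect(P*1000); print(name,len(P),'mean',P.mean(0),'bbox',P.min(0),P.max(0),'rect',np.array(r[0])/1000,r[1],r[2]); return P
blue=(H>100)&(H<125)&(S>120)
fit('nest',blue,(280,205,320,224),.033)
# strip top: depth height
yy,xx=np.mgrid[0:400,0:640]
Z=np.zeros(d.shape)
for v in range(180,262):
    for u in range(340,425): Z[v,u]=w('top',d,u,v)[2]
P=fit('strip',(Z>.030)&(Z<.045),(350,238,395,262),.036)
c=np.cov(P.T);e=np.linalg.eigh(c)[1][:,1];print('dir',e)
fit('key',((H<8)|(H>172))&(S>150)&(Z>.07),(385,175,418,205),.08)
P=fit('keyred',((H<8)|(H>172))&(S>120),(385,175,418,205),.08);e=np.linalg.eigh(np.cov(P.T))[1][:,1];print(e)
P=fit('drum',(Z>.040)&(Z<.05),(380,175,420,212),.045)
P=fit('marker',((H<8)|(H>172))&(S>120),(280,178,302,196),.039)
```

```text
nest 164 mean [0.5627 0.0321] bbox [ 0.5448 -0.0174] [0.5804 0.0831] rect [0.5625 0.0328] (33.39680862426758, 99.7136459350586) 1.4093221426010132Traceback (most recent call last):
  File "<stdin>", line 15, in <module>
  File "h.py", line 6, in w
    c=get_calibration(n);K=np.array(c['K']);T=np.array(c['world_to_cam'])
ValueError: time passes only in moves, steps and waits
```

```bash
sed -i 's/^def w(/CAL={n:get_calibration(n) for n in ("top","scene")}\ndef w(/; s/c=get_calibration(n);K/c=CAL[n];K/' h.py
cat > m.py <<'E'
from h import *
np.set_printoptions(precision=4,suppress=True)
z=np.load('top1.npz');p=z['p'];d=z['d']
hsv=cv2.cvtColor(p,cv2.COLOR_RGB2HSV);H,S,V=[hsv[:,:,i].astype(int) for i in range(3)]
red=((H<8)|(H>172))&(S>120)
def fit(name,m,box,h):
    u0,v0,u1,v1=box; M=np.zeros_like(m);M[v0:v1,u0:u1]=m[v0:v1,u0:u1]
    vv,uu=np.nonzero(M); P=np.array([w('top',d,u,v,h)[:2] for u,v in zip(uu,vv)],np.float32)
    e=np.linalg.eigh(np.cov(P.T))[1][:,1]
    r=cv2.minAreaRect(P*1000); print(name,len(P),'mean',P.mean(0),'rect',np.array(r[0])/1000,r[1],r[2],'dir',e,np.degrees(np.arctan2(e[1],e[0]))); return P
Z=np.zeros(d.shape)
for v in range(170,262):
    for u in range(340,425): Z[v,u]=w('top',d,u,v)[2]
fit('strip',(Z>.028)&(Z<.045),(350,238,395,262),.036)
fit('key',red&(Z>.07),(385,170,418,205),.08)
fit('keyred',red,(385,170,418,205),.08)
fit('drum',(Z>.040)&(Z<.05),(380,170,420,212),.045)
fit('marker',red,(280,178,302,196),.039)
E
python3 m.py
```

```text
strip 173 mean [ 0.4677 -0.1849] rect [ 0.4676 -0.1843] (18.00852394104004, 84.63887786865234) 6.777782917022705 dir [-0.1238  0.9923] 97.11199234078549
key 46 mean [ 0.6294 -0.2689] rect [ 0.6318 -0.2698] (10.006757736206055, 46.81523132324219) 75.43124389648438 dir [-0.9684  0.2493] 165.56382911891387
keyred 60 mean [ 0.6296 -0.2678] rect [ 0.631  -0.2687] (12.082298278808594, 48.78285598754883) 71.24726104736328 dir [-0.9575  0.2886] 163.22757605034172
drum 459 mean [ 0.6322 -0.2683] rect [ 0.6332 -0.27  ] (79.456787109375, 79.83533477783203) 57.124908447265625 dir [-0.8878 -0.4603] -152.59515466166812
marker 41 mean [0.6461 0.0609] rect [0.6451 0.0609] (24.790800094604492, 12.151138305664062) 1.9941356182098389 dir [-0.9992 -0.0399] -177.71436526409903
```

```bash
cat > plan.py <<'E'
import sys
from h import *
from scipy.spatial.transform import Rotation as R
def plan(x,y,z,yaw,n):
    s=state();p0=np.array(s['tool_pos']);y0=s['tcp_rot'][2]
    dy=(yaw-y0+180)%360-180
    print('from',p0.round(4),np.round(s['tcp_rot'],2),'dyaw',round(dy,2))
    rows=[]
    st=(np.array([x,y,z])-p0)/n
    for i in range(n):
        Rm=R.from_euler('z',y0+dy*i/n,degrees=True)*R.from_euler('x',180,degrees=True)
        rows.append([*(Rm.inv().apply(st)).round(4).tolist(),0,0,round(-dy/n,2)])
    print(str(rows).replace('-0.0,','0,').replace('0.0,','0,'), 'step',np.linalg.norm(st))
if __name__=='__main__': plan(*map(float,sys.argv[1:5]),[*map(float,sys.argv[1:5])][3],) if 0 else plan(*map(float,sys.argv[1:5]),n=int(sys.argv[5]))
E
python3 plan.py .4676 -.1845 .09 6.9 12
```

```text
from [0.5471 0.2155 0.2133] [ 1.7999e+02 -1.0000e-02  9.0790e+01] dyaw -83.89
[[-0.0332, -0.0071, 0.0103, 0, 0, np.float64(6.99)], [-0.0339, -0.003, 0.0103, 0, 0, np.float64(6.99)], [-0.034, 0.0012, 0.0103, 0, 0, np.float64(6.99)], [-0.0336, 0.0053, 0.0103, 0, 0, np.float64(6.99)], [-0.0327, 0.0093, 0.0103, 0, 0, np.float64(6.99)], [-0.0313, 0.0132, 0.0103, 0, 0, np.float64(6.99)], [-0.0295, 0.0169, 0.0103, 0, 0, np.float64(6.99)], [-0.0272, 0.0204, 0.0103, 0, 0, np.float64(6.99)], [-0.0245, 0.0236, 0.0103, 0, 0, np.float64(6.99)], [-0.0214, 0.0264, 0.0103, 0, 0, np.float64(6.99)], [-0.0181, 0.0288, 0.0103, 0, 0, np.float64(6.99)], [-0.0144, 0.0308, 0.0103, 0, 0, np.float64(6.99)]] step 0.03550720132664857
```

Request:
{"name": "send_rows", "arguments": {"rows": [[-0.0332, -0.0071, 0.01, 0, 0, 7], [-0.034, -0.003, 0.01, 0, 0, 7], [-0.034, 0.0012, 0.01, 0, 0, 7], [-0.0336, 0.0053, 0.01, 0, 0, 7], [-0.0327, 0.0093, 0.01, 0, 0, 7], [-0.0313, 0.0132, 0.01, 0, 0, 7], [-0.0295, 0.0169, 0.01, 0, 0, 7], [-0.0272, 0.0204, 0.01, 0, 0, 7], [-0.0245, 0.0236, 0.01, 0, 0, 7], [-0.0214, 0.0264, 0.01, 0, 0, 7], [-0.018, 0.0288, 0.01, 0, 0, 7], [-0.0144, 0.0308, 0.01, 0, 0, 7], [0, 0, 0, 0, 0, 0], [0, 0, 0, 0, 0, 0]]}}

```text
t: 7.4
tool_pos: [0.4666, -0.1847, 0.0923]
tcp_rot: [-179.9, 0.1, 6.8]
contact_force: [-0.1, -0.6, -0.2]
gripper_width: 0.498
```

```bash
sed -i 's/round(-dy\/n,2)/float(round(-dy\/n,2))/' plan.py; python3 plan.py .4676 -.1845 .012 6.9 3
```

```text
from [ 0.4666 -0.1847  0.0923] [-1.7992e+02  1.1000e-01  6.7800e+00] dyaw 0.12
[[0.0003, 0, 0.0268, 0, 0, -0.04], [0.0003, 0, 0.0268, 0, 0, -0.04], [0.0003, 0, 0.0268, 0, 0, -0.04]] step 0.02676069425691817
```

Request:
{"name": "send_rows", "arguments": {"rows": [[0.0005, -0.001, 0.027, 0, 0, 0], [0, 0, 0.027, 0, 0, 0], [0, 0, 0.026, 0, 0, 0], [0, 0, 0, 0, 0, 0], [0, 0, 0, 0, 0, 0]]}}

```text
t: 7.9
tool_pos: [0.468, -0.183, 0.0139]
tcp_rot: [-180.0, 0.0, 6.9]
contact_force: [0.6, -0.5, 0.2]
gripper_width: 0.498
```

Request:
{"name": "send_rows", "arguments": {"rows": [[0, 0, 0, 0, 0, 0], [0, 0, 0, 0, 0, 0], [0, 0, 0, 0, 0, 0], [0, 0, 0, 0, 0, 0], [0, 0, 0, 0, 0, 0]], "jaw": -1}}

```text
t: 8.4
tool_pos: [0.4679, -0.1839, 0.0139]
tcp_rot: [180.0, -0.0, 6.8]
contact_force: [-1.6, 1.1, 5.6]
gripper_width: 0.188
```

```bash
python3 plan.py .4676 -.1845 .11 0.75 3;python3 -c "
from plant import state;print(state())"
```

```text
from [ 0.4679 -0.1839  0.0139] [ 1.7998e+02 -3.0000e-02  6.7800e+00] dyaw -6.03
[[-0.0001, 0.0002, -0.032, 0, 0, 2.01], [-0.0001, 0.0002, -0.032, 0, 0, 2.01], [-0.0001, 0.0002, -0.032, 0, 0, 2.01]] step 0.03202864105294586
{'t': 8.4, 'qpos': array([-2.56286184e+01,  2.57687638e+01,  1.04174350e+02,  1.07672455e-03,
        5.00178385e+01, -3.24080165e+01]), 'qd': array([ 0.02697491, -0.03662454, -0.04606766,  0.05038638,  0.12006856,
        0.10609664]), 'joint_efforts': array([-2.46140985e-01, -5.02993655e+01, -2.54002959e+01, -2.79691169e-02,
       -2.93432353e-01,  1.34147654e-02]), 'tool_pos': array([ 0.46793251, -0.18388507,  0.01391662]), 'tcp_rot': array([ 1.79979769e+02, -3.34088334e-02,  6.77871244e+00]), 'contact_force': array([-1.60604607,  1.08557086,  5.58905144]), 'wrist_torque': array([0.09551856, 0.277817  , 0.00356858]), 'gripper_width': 0.1876361507873474}
```

Request:
{"name": "send_rows", "arguments": {"rows": [[0, 0, -0.03, 0, 0, 0], [0, 0, -0.033, 0, 0, 2], [0, 0, -0.033, 0, 0, 2], [0, 0, 0, 0, 0, 2], [0, 0, 0, 0, 0, 0]]}}

```text
t: 8.9
tool_pos: [0.4679, -0.1839, 0.1101]
tcp_rot: [180.0, -0.1, 0.7]
contact_force: [0.1, -1.0, -0.7]
gripper_width: 0.186
```

```bash
python3 plan.py .5626 .034 .09 0.75 8
```

```text
from [ 0.4679 -0.1839  0.1101] [ 1.7996e+02 -7.0000e-02  7.4000e-01] dyaw 0.01
[[0.0122, -0.0271, 0.0025, 0, 0, -0.0], [0.0122, -0.0271, 0.0025, 0, 0, -0.0], [0.0122, -0.0271, 0.0025, 0, 0, -0.0], [0.0122, -0.0271, 0.0025, 0, 0, -0.0], [0.0122, -0.0271, 0.0025, 0, 0, -0.0], [0.0122, -0.0271, 0.0025, 0, 0, -0.0], [0.0122, -0.0271, 0.0025, 0, 0, -0.0], [0.0122, -0.0271, 0.0025, 0, 0, -0.0]] step 0.02980622066226579
```

Request:
{"name": "send_rows", "arguments": {"rows": [[0.0122, -0.027, 0.002, 0, 0, 0], [0.0122, -0.027, 0.002, 0, 0, 0], [0.0122, -0.027, 0.002, 0, 0, 0], [0.0122, -0.027, 0.002, 0, 0, 0], [0.0122, -0.0275, 0.003, 0, 0, 0], [0.0122, -0.0275, 0.003, 0, 0, 0], [0.0122, -0.0275, 0.003, 0, 0, 0], [0.0122, -0.0275, 0.003, 0, 0, 0], [0, 0, 0, 0, 0, 0], [0, 0, 0, 0, 0, 0]]}}

```text
t: 9.9
tool_pos: [0.5618, 0.0357, 0.0884]
tcp_rot: [180.0, 0.1, 0.9]
contact_force: [-0.6, 0.3, -1.0]
gripper_width: 0.186
```

Run:
```python
from h import *
look('scene','scene2');look('top','top2')
a=cv2.imread('pics/top2.png')[160:260,230:370];b=cv2.imread('pics/scene2.png')[150:270,250:390]
a=cv2.resize(a,(400,286),interpolation=cv2.INTER_CUBIC);b=cv2.resize(b,(400,343),interpolation=cv2.INTER_CUBIC)
a=cv2.copyMakeBorder(a,0,57,0,0,0);cv2.imwrite('pics/c4.png',np.hstack([a,b]))
print(state()['tool_pos'],state()['tcp_rot'])
```

```text
[0.56190817 0.0347988  0.08901178] [1.79994036e+02 5.44842925e-02 7.69848265e-01]
```

View pics/c4.png

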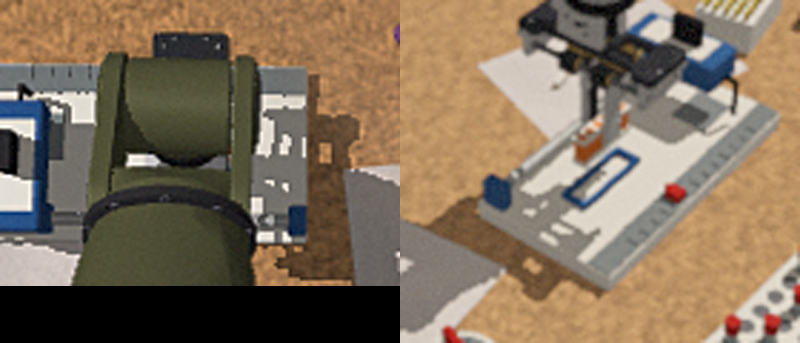

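Run:
```python
from h import *
def proj(n,P):
    c=CAL[n];K=np.array(c['K']);T=np.array(c['world_to_cam']);q=T[:3,:3]@np.array(P)+T[:3,3]
    x,y=q[:2]/q[2];f=1+c['k1']*(x*x+y*y);return K[0,0]*x*f+K[0,2],K[1,1]*y*f+K[1,2]
s=8;u0,v0=300,182
im=cv2.imread('pics/scene2.png')[v0:v0+65,u0:u0+90];im=cv2.resize(im,None,fx=s,fy=s,interpolation=cv2.INTER_CUBIC)
a=np.radians(.75)
def box(cx,cy,hx,hy,z,col):
    pts=[]
    for i,j in((-1,-1),(1,-1),(1,1),(-1,1)):
        X=cx+i*hx*np.cos(a)-j*hy*np.sin(a);Y=cy+i*hx*np.sin(a)+j*hy*np.cos(a)
        u,v=proj('scene',(X,Y,z));pts.append(((u-u0+.5)*s,(v-v0+.5)*s))
    cv2.polylines(im,[np.int32(pts)],True,col,1)
box(.5626,.0345,.018,.052,.033,(0,255,0))
box(.5619,.0348,.009,.042,.075,(0,255,255))
box(.5619,.0348,.009,.042,.111,(255,255,0))
cv2.imwrite('pics/c5.png',im)
```

```text
(no output)
```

View pics/c5.png

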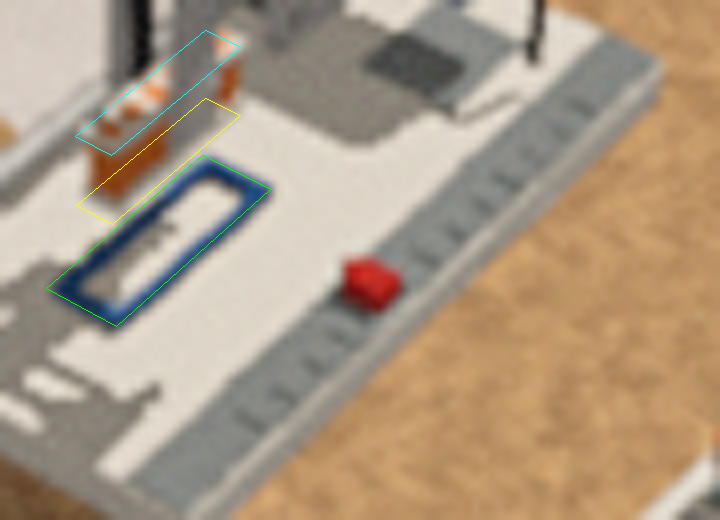

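Run:
```python
from h import *
np.set_printoptions(precision=4,suppress=True)
z=np.load('scene2.npz');p=z['p'];d=z['d']
P=[];C=[]
for v in range(180,215):
    for u in range(300,335):
        if d[v,u]>0:
            q=w('scene',d,u,v)
            if .06<q[2]<.135 and .54<q[0]<.58 and -.03<q[1]<.1: P.append(q);C.append((u,v,*p[v,u]))
P=np.array(P);C=np.array(C)
low=P[:,2]<.117
Q=P[low];print(len(Q),Q.min(0),Q.max(0))
print(np.percentile(Q,[3,10,50,90,97],axis=0))
T=Q[(Q[:,2]>.105)];print('top',len(T),T.min(0),T.max(0),T.mean(0))
for y in np.arange(-.02,.08,.01):
    m=(Q[:,1]>y)&(Q[:,1]<y+.01); 
    if m.any(): print(round(y,3),m.sum(),'z',Q[m,2].min(),Q[m,2].max(),'x',Q[m,0].min(),Q[m,0].max())
```

```text
216 [ 0.5412 -0.0079  0.0722] [0.5789 0.0783 0.1162]
[[ 0.5473 -0.005   0.0762]
 [ 0.5524 -0.0032  0.0791]
 [ 0.5668  0.0213  0.1009]
 [ 0.5708  0.0682  0.1123]
 [ 0.5762  0.0757  0.1143]]
top 95 [ 0.5416 -0.007   0.1051] [0.5789 0.0758 0.1162] [0.5608 0.0251 0.1103]
-0.01 44 z 0.0730815194143557 0.1135767368927092 x 0.5518970292349538 0.5699291168251175
0.0 30 z 0.07463579674812248 0.11364295586232309 x 0.5525180173304529 0.5710526933042614
0.01 30 z 0.07725684925690801 0.11334052134378425 x 0.5522847908254275 0.570967709834362
0.02 53 z 0.07705175771293771 0.11621858899100013 x 0.5411924464850965 0.5787696762028137
0.03 17 z 0.07870584283166071 0.11519790660525353 x 0.550046242063453 0.5715633343615673
0.04 10 z 0.072193654444769 0.1152675002892477 x 0.5507438504402994 0.5789474975510109
0.05 2 z 0.0756163133009129 0.07831061679100304 x 0.5686560753035673 0.5700377391868573
0.06 12 z 0.07952223695680094 0.11083258824572584 x 0.5652743944189905 0.5703659059356034
0.07 18 z 0.07298950643538982 0.1132125176540757 x 0.5602540115712872 0.5689480832016521
```

The c5 overlay: the nest fits the green outline (48–270, 155–326), and depth puts the held strip's centre at (0.5615, 0.035), matching the nest within 1 mm. I'll lower it.

Request:
{"name": "send_rows", "arguments": {"rows": [[0.0007, 0.0003, 0.015, 0, 0, 0], [0, 0, 0.015, 0, 0, 0], [0, 0, 0.008, 0, 0, 0], [0, 0, 0.004, 0, 0, 0], [0, 0, 0.004, 0, 0, 0], [0, 0, 0.002, 0, 0, 0], [0, 0, 0, 0, 0, 0], [0, 0, 0, 0, 0, 0]]}}

```text
t: 10.8
tool_pos: [0.5632, 0.0352, 0.0417]
tcp_rot: [180.0, -0.0, 0.8]
contact_force: [0.6, 0.6, -0.4]
gripper_width: 0.187
```

Request:
{"name": "send_rows", "arguments": {"rows": [[0, 0, 0.0015, 0, 0, 0], [0, 0, 0.001, 0, 0, 0], [0, 0, 0, 0, 0, 0], [0, 0, 0, 0, 0, 0]]}}

```text
t: 11.2
tool_pos: [0.563, 0.0352, 0.0389]
tcp_rot: [180.0, 0.0, 0.8]
contact_force: [0.3, 0.2, -0.6]
gripper_width: 0.193
```

Request:
{"name": "send_rows", "arguments": {"rows": [[0, 0, 0.0007, 0, 0, 0], [0, 0, 0, 0, 0, 0], [0, 0, 0, 0, 0, 0]]}}

```text
t: 11.5
tool_pos: [0.5631, 0.0352, 0.0389]
tcp_rot: [180.0, -0.0, 0.8]
contact_force: [-3.9, -0.1, 8.3]
gripper_width: 0.192
```

Seated: contact at 0.0389, which puts the underside at about 0.025, the floor. Release and rise.

Request:
{"name": "send_rows", "arguments": {"rows": [[0, 0, 0, 0, 0, 0], [0, 0, 0, 0, 0, 0], [0, 0, 0, 0, 0, 0], [0, 0, -0.01, 0, 0, 0], [0, 0, -0.03, 0, 0, 0], [0, 0, -0.04, 0, 0, 0], [0, 0, -0.045, 0, 0, 0], [0, 0, -0.045, 0, 0, 0], [0, 0, 0, 0, 0, 0]], "jaw": -0.3}}

```text
t: 12.4
tool_pos: [0.565, 0.0353, 0.2154]
tcp_rot: [180.0, -0.6, 0.8]
contact_force: [-0.7, 0.8, 0.4]
gripper_width: 0.351
```

```bash
python3 - <<'E'
from h import *
np.set_printoptions(precision=4,suppress=True)
p,d=look('scene','scene3');
im=p[150:270,250:420][:,:,::-1];cv2.imwrite('pics/c6.png',cv2.resize(im,None,fx=4.7,fy=4.7,interpolation=cv2.INTER_CUBIC))
P=np.array([w('scene',d,u,v) for v in range(180,235) for u in range(300,360)])
Q=P[(P[:,2]>.042)&(P[:,2]<.07)&(P[:,0]>.54)&(P[:,0]<.59)&(abs(P[:,1]-.035)<.06)]
T=Q[Q[:,2]>.057];print(len(Q),Q.min(0),Q.max(0),T.mean(0),np.percentile(T,[5,95],axis=0))
E
python3 plan.py .547 .2147 .205 90.75 11
```

```text
166 [ 0.5516 -0.0059  0.0422] [0.5731 0.082  0.0657] [0.5632 0.036  0.0609] [[ 0.5536 -0.003   0.0576]
 [ 0.5713  0.0734  0.0635]]
from [0.564  0.0353 0.2117] [180.    -0.34   0.78] dyaw 89.97
[[-0.0013, -0.0163, 0.0006, 0, 0, -8.18], [0.001, -0.0164, 0.0006, 0, 0, -8.18], [0.0033, -0.016, 0.0006, 0, 0, -8.18], [0.0056, -0.0154, 0.0006, 0, 0, -8.18], [0.0077, -0.0145, 0.0006, 0, 0, -8.18], [0.0097, -0.0132, 0.0006, 0, 0, -8.18], [0.0115, -0.0117, 0.0006, 0, 0, -8.18], [0.013, -0.01, 0.0006, 0, 0, -8.18], [0.0143, -0.008, 0.0006, 0, 0, -8.18], [0.0153, -0.0059, 0.0006, 0, 0, -8.18], [0.016, -0.0036, 0.0006, 0, 0, -8.18]] step 0.016397893359943072
```

View pics/c6.png

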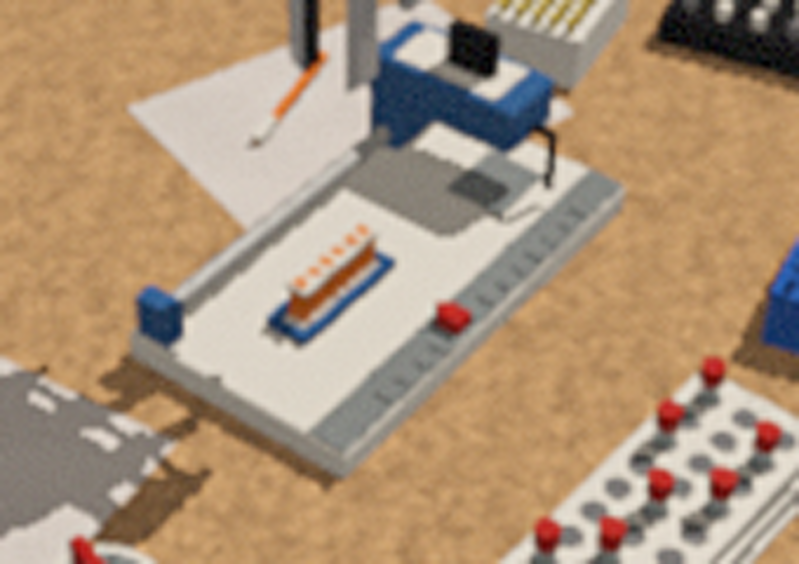

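c6: strip is upright in the nest at (332,285), and the head's still at the stop at (460,80). Now back to the fin.

Request:
{"name": "send_rows", "arguments": {"rows": [[-0.0013, -0.0163, 0, 0, 0, -8.2], [0.001, -0.0164, 0, 0, 0, -8.2], [0.0033, -0.016, 0, 0, 0, -8.2], [0.0056, -0.0154, 0, 0, 0, -8.2], [0.0077, -0.0145, 0, 0, 0, -8.2], [0.0097, -0.0132, 0, 0, 0, -8.2], [0.0115, -0.0117, 0, 0, 0, -8.2], [0.013, -0.01, 0, 0, 0, -8.2], [0.0143, -0.008, 0, 0, 0, -8.2], [0.0153, -0.006, 0, 0, 0, -8.2], [0.016, -0.0036, 0, 0, 0, -8], [0, 0, 0, 0, 0, 0], [0, 0, 0, 0, 0, 0]]}}

```text
t: 13.75
tool_pos: [0.5453, 0.2144, 0.2074]
tcp_rot: [-179.9, 0.0, 90.6]
contact_force: [0.3, -0.6, -0.2]
gripper_width: 0.348
```

```bash
python3 plan.py .5477 .2150 .123 90.75 4
```

```text
from [0.5453 0.2144 0.2074] [-1.7993e+02  3.0000e-02  9.0570e+01] dyaw 0.18
[[0.0002, 0.0006, 0.0211, 0, 0, -0.05], [0.0002, 0.0006, 0.0211, 0, 0, -0.05], [0.0002, 0.0006, 0.0211, 0, 0, -0.05], [0.0002, 0.0006, 0.0211, 0, 0, -0.05]] step 0.02111741479768349
```

Request:
{"name": "send_rows", "arguments": {"rows": [[0.0006, 0.002, 0.021, 0, 0, 0], [0, 0, 0.021, 0, 0, 0], [0, 0, 0.021, 0, 0, 0], [0, 0, 0.02, 0, 0, 0], [0, 0, 0, 0, 0, 0], [0, 0, 0, 0, 0, 0]]}}

```text
t: 14.35
tool_pos: [0.5478, 0.2147, 0.1256]
tcp_rot: [-180.0, 0.0, 90.6]
contact_force: [0.9, -0.4, 0.8]
gripper_width: 0.351
```

Request:
{"name": "send_rows", "arguments": {"rows": [[0, 0, 0, 0, 0, 0], [0, 0, 0, 0, 0, 0], [0, 0, 0, 0, 0, 0], [0, 0, 0, 0, 0, 0]], "jaw": -1}}

```text
t: 14.75
tool_pos: [0.5479, 0.215, 0.1261]
tcp_rot: [179.9, 0.0, 90.8]
contact_force: [-2.2, -4.5, 6.6]
gripper_width: 0.147
```

Request:
{"name": "send_rows", "arguments": {"rows": [[-0.008, 0, 0, 0, 0, 0], [-0.014, 0, 0, 0, 0, 0], [-0.016, 0, 0, 0, 0, 0], [-0.016, 0, 0, 0, 0, 0], [-0.016, 0, 0, 0, 0, 0], [-0.016, 0, 0, 0, 0, 0], [-0.016, 0, 0, 0, 0, 0], [-0.016, 0, 0, 0, 0, 0], [-0.015, 0, 0, 0, 0, 0], [-0.01, 0, 0, 0, 0, 0], [-0.003, 0, 0, 0, 0, 0], [0, 0, 0, 0, 0, 0], [0, 0, 0, 0, 0, 0]]}}

```text
t: 16.05
tool_pos: [0.5497, 0.0688, 0.126]
tcp_rot: [179.9, 0.0, 90.8]
contact_force: [-2.3, -2.1, 6.7]
gripper_width: 0.147
```

```bash
cat > pm.py <<'E'
from h import *
import sys
tag=sys.argv[1]
np.set_printoptions(precision=4,suppress=True)
ims=[];a=np.radians(.75)
ry=lambda q:-q[0]*np.sin(a)+q[1]*np.cos(a)
p,d=look('scene',tag)
u0,v0=310,175
h=cv2.cvtColor(p,cv2.COLOR_RGB2HSV).astype(int)
red=((h[...,0]<8)|(h[...,0]>172))&(h[...,1]>140)
P=[];D=[]
for v in range(170,235):
    for u in range(310,390):
        if d[v,u]<=0: continue
        q=w('scene',d,u,v)
        if red[v,u] and .61<q[0]<.68 and abs(q[1]-.06)<.04: P.append(q)
        if p[v,u].max()<70 and .60<q[0]<.66 and .03<q[2]<.11: D.append((u,v,*q,ry(q)))
P=np.array(P);print('marker',len(P),P.min(0),P.max(0),'ry mean',np.mean([ry(q) for q in P]),'mid',(min(ry(q) for q in P)+max(ry(q) for q in P))/2)
print('dark',np.array(D))
print(state()['tool_pos'])
cv2.imwrite(f'pics/{tag}c.png',cv2.resize(p[v0:v0+55,u0:u0+80,::-1],None,fx=10,fy=10,interpolation=cv2.INTER_CUBIC))
E
python3 pm.py s4
```

```text
marker 33 [0.6389 0.0546 0.0283] [0.6577 0.0716 0.0421] ry mean 0.05326752754287387 mid 0.054587580922251105
dark [[338.     198.       0.6097   0.0696   0.0921   0.0616]
 [339.     198.       0.6057   0.081    0.0823   0.073 ]
 [338.     199.       0.611    0.0681   0.0895   0.0601]
 [339.     199.       0.6129   0.0709   0.0887   0.0628]
 [340.     199.       0.6167   0.0709   0.0907   0.0628]
 [340.     200.       0.6209   0.0652   0.0926   0.0571]
 [341.     200.       0.6216   0.0697   0.09     0.0615]
 [342.     201.       0.627    0.0676   0.0901   0.0594]
 [342.     202.       0.6274   0.0674   0.0863   0.0592]
 [342.     204.       0.6275   0.0677   0.0776   0.0595]
 [342.     205.       0.6279   0.0675   0.0737   0.0593]
 [342.     206.       0.6294   0.0656   0.0716   0.0573]
 [342.     209.       0.6273   0.0696   0.0547   0.0614]
 [342.     210.       0.6287   0.0677   0.0525   0.0595]
 [342.     211.       0.6277   0.0695   0.0463   0.0613]]
[0.5497 0.0689 0.126 ]
```

View pics/s4c.png

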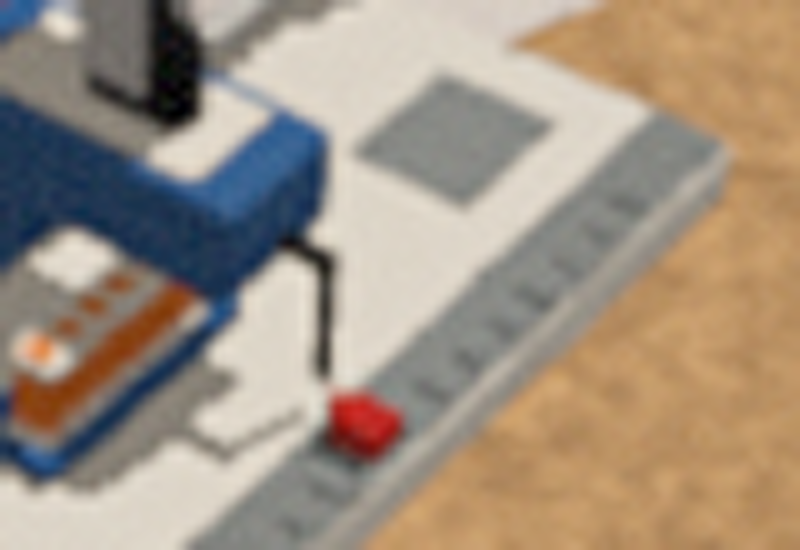

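s4c: strip under the head, pointer tip at crop (323,375), marker at (365,425). The head still has about 5–7 mm to go. I'll get a sharper offset from the first top picture, where both were visible.

```bash
cat > tp.py <<'E'
from h import *
import sys
np.set_printoptions(precision=4,suppress=True)
a=np.radians(.75);ry=lambda q:-q[0]*np.sin(a)+q[1]*np.cos(a)
def run(tag,u0=286,u1=304):
    z=np.load(tag+'.npz');p,d=z['p'],z['d']
    T=np.array(CAL['top']['world_to_cam']);print('C',-T[:3,:3].T@T[:3,3])
    print(p[181:200,u0:u1].astype(int).sum(2)//3)
    Zs=np.array([[w('top',d,u,v)[2]*1000 for u in range(u0,u1)] for v in range(181,200)]);print(Zs.astype(int))
    g=p.astype(int)
    for v in range(181,193):
        r=np.clip(g[v,u0:u1,0]-(g[v,u0:u1,1]+g[v,u0:u1,2])/2-15,0,None)
        if r.sum()>60: c=u0+(r*np.arange(u1-u0)).sum()/r.sum();print(v,'red',c,ry(w('top',d,c,v,.039)))
run(sys.argv[1])
E
python3 tp.py top0
```

```text
C [ 0.4338 -0.0194  1.1461]
[[116 109 110 117 129 118 119 120 118 116 112 100  93 100 105 113 111 104]
 [138 135 107 114 122 115 106 106 102 101  96  95  89  78  84  93  94  89]
 [105  92  96  81  87  87  84  90 112 105 104 102 105  99  65 103 101 123]
 [106  62 100  70  73  75  73  72  59 111 108 105 105 101  62 107 102 101]
 [104  59 104  72  71  78  72  76  40  63  61 105 102 102  62 105 101 105]
 [105  63  98  72  75  75  74  74  39  46  55 110 106  97  61 103 103 100]
 [104 104  99  66  73  96  86  73  37  49  58 111 106 104  60 105 101  97]
 [106 107  99  92  82  90  95  98  40  56 110 110 105 103  76 103  99  99]
 [103 103 102  60  77  76  73  59  44  60  99 109 107 105 100 105 101  99]
 [103 102 105  81  66  73  49  37  49  31  41  65 105 102 101 102  99  97]
 [103  96 104  98  55  41  30  50  50  39  29  62 107 102 100  99  99  92]
 [ 96  69 103  99  70  76  69  47  51  38  14  41 124  89 117 112  88 117]
 [196 198 200 201 202 202 207 207 203  53   5  67 219 203 202 200 200 195]
 [210 210 211 211 209 211 210 214 211  54  25 126 225 214 212 214 211 207]
 [131 101 107 136 139 
[... 1593 characters left out ...]
13 112 116 115 111 115 114 114 111]
 [114 112 114 113 115 114 113 114 109 113 111 116 116 113 114 115 114 113]
 [116 114 113 115 112 116 115 114 115 115 114 116 114 118 113 114 113 112]]
181 red 294.29538986909506 0.04281886409987876
182 red 294.3219837157661 0.042672106749129864
183 red 290.7758389261745 0.05337825697659865
184 red 290.88284518828453 0.05298302761308746
185 red 290.8826907301066 0.05291348982179923
186 red 290.90384615384613 0.05277947560391189
187 red 290.91267387944356 0.0526830704274825
188 red 290.87899388171314 0.052715702124661555
189 red 290.85591766723843 0.05271628876220691
190 red 290.90112994350284 0.052510177332265595
191 red 290.8383458646617 0.0526312724802793
```

Run:
```python
from h import *
a=np.radians(.75);ry=lambda q:-q[0]*np.sin(a)+q[1]*np.cos(a)
for c in (295.5,295.62,295.75): print(c,ry(w('top',None,c,193.5,.089)), ry(w('top',None,c,193.5,.085)))
p=np.load('top0.npz')['p'].astype(int).sum(2)//3
print(p[203:225,288:304])
for v in(208,214,220):
  for c in(294,294.5,295): print(v,c,ry(w('top',None,c,v,.15)))
```

```text
295.5 0.03549717820508253 0.035726462797476655
295.62 0.0351507052174886 0.035378678723037314
295.75 0.03477535927408943 0.03500191243477297
[[206 199 199 197 197 199 199 197 197 194 198 196 198 202 198  95]
 [205 195 195 194 199 203 203 204 203 199 195 195 194 197 198  87]
 [203 194 195 199 205 158 162 162 164 206 195 194 196 197 197  90]
 [204 192 197 194  82  48  49  49  53 125 202 194 196 195 199  87]
 [202 199 198 201   7  27  25  18  28 123 219 207 201 200 200  89]
 [202 196 199 204   6  31  30  23  21  67 118 109 123 217 205  98]
 [205 197 199 204   5  34  37  28  14  40 102  92  93 114 114  52]
 [199 195 202 205   9  34  38  25  15  41 108 101  98  97  98  43]
 [202 194 200 205  11  29  28  30  22  43 111 102  98 103 101  51]
 [201 195 203 208  11  34  33  23  20  39 109 101  98  98 104  46]
 [201 193 201 205   7  33  29  20  17  45 107 101  98 105 106  48]
 [202 196 199 206   4  24  36  29  17  45 108 100 101 104 102  40]
 [200 196 200 207  12  25  33  22  14  40 114 102 100 103  99  31]
 [200 195 201 208  14  29  31  21   9  45 109 101 100 105 103  30]
 [200 197 199 152  15  27  34  22  12  44 111 102 100 104 104  30]
 [199 198 200 145  15  26  32  27  14  46 111 104  98 104 102  34]
 [204 198 197 142  14  28  29  29  11  45 107 100 102 103 103  31]
 [199 194 199 197  22   0   0   6   0  40 108 101  97 101 102  29]
 [202 195 197 202 134  19   0   4  25  71 102  97  99 101 101  26]
 [202 195 196 199 202 206 208 201  81  84  87  89  92  99  94  25]
 [197 193 194 194 197 197 202 205 198 201 202 191  76 108 208  20]
 [199 194 194 195 196 193 192 195 196 195 197 200 194 200 207  52]]
208 294 0.03525484054454083
208 294.5 0.03390270076177621
208 295 0.03255056052167436
214 294 0.03492096497034123
214 294.5 0.03357208921572823
214 295 0.03222321298172991
220 294 0.03459179111666247
220 294.5 0.03324610862507189
220 295 0.03190042564270347
```

Request:
{"name": "send_rows", "arguments": {"rows": [[-0.003, 0, 0, 0, 0, 0], [-0.0033, 0, 0, 0, 0, 0], [0, 0, 0, 0, 0, 0], [0, 0, 0, 0, 0, 0]]}}

```text
t: 16.5
tool_pos: [0.5498, 0.0627, 0.1261]
tcp_rot: [179.9, 0.0, 90.8]
contact_force: [-3.2, -1.3, 7.0]
gripper_width: 0.146
```

Request:
{"name": "send_rows", "arguments": {"rows": [[0, 0, 0, 0, 0, 0], [0, 0, 0, 0, 0, 0], [0, 0, 0, 0, 0, 0], [0, 0, -0.01, 0, 0, 0], [0, 0, -0.025, 0, 0, 0], [0, 0, -0.03, 0, 0, 0], [0, 0, 0, 0, 0, 0], [0, 0, 0, 0, 0, 0]], "jaw": -0.3}}

```text
t: 17.3
tool_pos: [0.5498, 0.0631, 0.1909]
tcp_rot: [179.9, -0.0, 90.8]
contact_force: [-0.2, 0.3, -0.3]
gripper_width: 0.352
```

```bash
python3 plan.py .632 -.267 .14 75.6 8
```

```text
from [0.5498 0.0631 0.1909] [179.93  -0.    90.78] dyaw -15.18
[[-0.0414, 0.0097, 0.0064, 0, 0, 1.9], [-0.0411, 0.0111, 0.0064, 0, 0, 1.9], [-0.0407, 0.0124, 0.0064, 0, 0, 1.9], [-0.0402, 0.0138, 0.0064, 0, 0, 1.9], [-0.0398, 0.0151, 0.0064, 0, 0, 1.9], [-0.0392, 0.0164, 0.0064, 0, 0, 1.9], [-0.0387, 0.0177, 0.0064, 0, 0, 1.9], [-0.0381, 0.019, 0.0064, 0, 0, 1.9]] step 0.04299389804348009
```

Request:
{"name": "send_rows", "arguments": {"rows": [[-0.0414, 0.0097, 0, 0, 0, 1.9], [-0.0411, 0.0111, 0, 0, 0, 1.9], [-0.0407, 0.0124, 0, 0, 0, 1.9], [-0.0402, 0.0138, 0, 0, 0, 1.9], [-0.0398, 0.0151, 0, 0, 0, 1.9], [-0.0392, 0.0164, 0.015, 0, 0, 1.9], [-0.0387, 0.0177, 0.015, 0, 0, 1.9], [-0.0381, 0.019, 0.015, 0, 0, 1.9], [0, 0, 0, 0, 0, 0], [0, 0, 0, 0, 0, 0]]}}

```text
t: 18.3
tool_pos: [0.6311, -0.2675, 0.1433]
tcp_rot: [-179.8, -0.0, 75.5]
contact_force: [-0.2, 0.1, 0.8]
gripper_width: 0.349
```

```bash
python3 - <<'E'
from h import *
p,d=look('top','top5')
cv2.imwrite('pics/top5c.png',cv2.resize(p[170:250,220:340,::-1],None,fx=6.5,fy=6.5,interpolation=cv2.INTER_CUBIC))
E
python3 tp.py top5; python3 plan.py .632 -.267 .059 75.6 4
```

```text
C [ 0.4338 -0.0194  1.1461]
[[130 127 127 134 148 141 137 136 134 136 126 115 103 114 120 132 132 121]
 [156 156 127 129 144 131 126 125 116 120 116 114 104  91 100 111 111 103]
 [124 107 110  97  99 100  97 104 128 122 122 119 119 113  75 120 118 143]
 [118  75 117  84  87  85  88  85  67 128 126 118 122 117  72 119 118 119]
 [120  73 116  79  87  85  91  85  45  71  75 126 118 115  76 124 117 118]
 [116  74 116  83  87  85  87  86  48  57  64 129 120 116  74 122 117 114]
 [124 117 114  79  90 110  95  86  45  57  67 131 124 117  75 121 120 117]
 [121 123 116 112  99 106 107 115  47  68 127 125 121 118  92 118 115 114]
 [117 119 120  66  81  89  91  68  47  70 128 123 120 120 115 119 117 117]
 [122 122 121  27  53  94  58  39  56  67 125 118 119 118 118 116 117 116]
 [119 120 121  20  33  40  47  51  62 122 120 113 115 111 110 115 113 111]
 [113  90 126  14  15  24  90  50  66 136 102 133 130 103 133 127 101 133]
 [229 237 242   6  11  98 247 240 237 235 228 232 227 228 227 227 224 225]
 [245 244 199  12  91 194 251 240 140 247 243 241 237 230 227 224 222 223]
 [124 128 110  30  57 
[... 1829 characters left out ...]
82 red 294.2487562189055 0.042894641538263285
183 red 290.7764842840512 0.05337629658473253
184 red 290.8911465892598 0.05295782170802928
185 red 290.87464788732393 0.052937899965577975
186 red 290.8888888888889 0.05282485129431984
187 red 290.90524193548384 0.05270560681997559
188 red 290.8413433700058 0.05282982288914757
189 red 291.0771812080537 0.05204591772871516
190 red 291.3134328358209 0.051261547253295806
191 red 291.1927710843373 0.05155838102167135
from [ 0.6315 -0.2667  0.1445] [-1.7992e+02 -3.0000e-02  7.5590e+01] dyaw 0.01
[[0, 0.0001, 0.0214, 0, 0, -0.0], [0, 0.0001, 0.0214, 0, 0, -0.0], [0, 0.0001, 0.0214, 0, 0, -0.0], [0, 0.0001, 0.0214, 0, 0, -0.0]] step 0.02137276793912399
```

View pics/top5c.png

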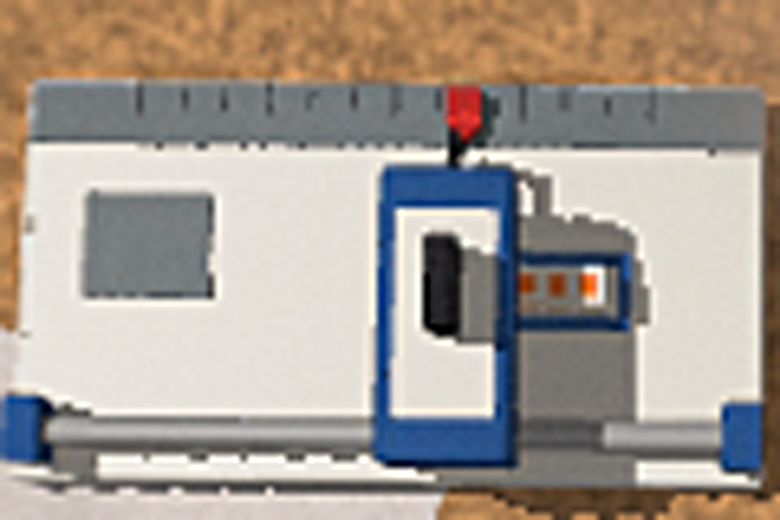

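top5c: pointer (455,150) is in line with the marker (465,110); I measured about 0.5 mm off. The strip sits in the nest under the head. Now the key.

Request:
{"name": "send_rows", "arguments": {"rows": [[0, 0, 0.022, 0, 0, 0], [0, 0, 0.022, 0, 0, 0], [0, 0, 0.022, 0, 0, 0], [0, 0, 0.019, 0, 0, 0], [0, 0, 0, 0, 0, 0], [0, 0, 0, 0, 0, 0]]}}

```text
t: 18.95
tool_pos: [0.6322, -0.2664, 0.0614]
tcp_rot: [180.0, 0.0, 75.6]
contact_force: [-0.3, -0.3, 0.5]
gripper_width: 0.351
```

Request:
{"name": "send_rows", "arguments": {"rows": [[0, 0, 0, 0, 0, 0], [0, 0, 0, 0, 0, 0], [0, 0, 0, 0, 0, 0], [0, 0, 0, 0, 0, 0], [0, 0, 0, 0, 0, 0]], "jaw": -1}}

```text
t: 19.45
tool_pos: [0.6318, -0.2687, 0.0613]
tcp_rot: [179.9, 0.1, 75.5]
contact_force: [-2.1, -8.2, 2.0]
gripper_width: 0.101
```

Request:
{"name": "send_rows", "arguments": {"rows": [[-0.0022, 0.0003, 0, 0, 0, 0], [0, 0, 0, 0, 0, 0], [0, 0, 0, 0, 0, 5], [0, 0, 0, 0, 0, 5], [0, 0, 0, 0, 0, 5], [0, 0, 0, 0, 0, 5], [0, 0, 0, 0, 0, 5], [0, 0, 0, 0, 0, 5], [0, 0, 0, 0, 0, 0], [0, 0, 0, 0, 0, 0]]}}

```text
t: 20.45
tool_pos: [0.6322, -0.2684, 0.0612]
tcp_rot: [180.0, -0.1, 45.6]
contact_force: [0.5, 6.2, 6.3]
gripper_width: 0.1
```

```bash
python3 -c "
from plant import state;s=state();print(s['qpos'],s['contact_force'],s['wrist_torque'])"
```

```text
[-26.09609902  42.2122014   69.49579231   0.09603739  68.24625426
 -71.72386983] [0.54582136 6.16003285 6.33321623] [ 1.2551173  -0.1119297  -0.03537284]
```

Request:
{"name": "send_rows", "arguments": {"rows": [[0.0005, 0, 0, 0, 0, 6], [0, 0, 0, 0, 0, 6], [0, 0, 0, 0, 0, 6], [0, 0, 0, 0, 0, 6], [0, 0, 0, 0, 0, 6], [0, 0, 0, 0, 0, 6], [0, 0, 0, 0, 0, 6], [0, 0, 0, 0, 0, 6], [0, 0, 0, 0, 0, 6], [0, 0, 0, 0, 0, 6], [0, 0, 0, 0, 0, 0], [0, 0, 0, 0, 0, 0]]}}

```text
t: 21.65
tool_pos: [0.6336, -0.268, 0.0613]
tcp_rot: [-179.9, -0.2, -14.4]
contact_force: [9.1, 5.9, 1.1]
gripper_width: 0.105
```

```bash
python3 -c "
from plant import state;s=state();print(s['qpos'],s['contact_force'],s['wrist_torque'])"
```

```text
[-26.02912025  42.26158454  69.40905145   0.13850668  68.13437374
 -11.68640931] [9.0591258  5.87757194 1.08632232] [ 0.96638712 -1.60696765 -0.02374771]
```

Request:
{"name": "send_rows", "arguments": {"rows": [[0.0012, -0.0013, 0, 0, 0, 5], [0, 0, 0, 0, 0, 5], [0, 0, 0, 0, 0, 5], [0, 0, 0, 0, 0, 5], [0, 0, 0, 0, 0, 5], [0, 0, 0, 0, 0, 5], [0, 0, 0, 0, 0, 5], [0, 0, 0, 0, 0, 5], [0, 0, 0, 0, 0, 0], [0, 0, 0, 0, 0, 0]]}}

```text
t: 22.65
tool_pos: [0.6347, -0.2684, 0.0613]
tcp_rot: [-179.9, -0.2, -54.4]
contact_force: [7.3, -2.3, 1.1]
gripper_width: 0.107
```

```bash
python3 -c "
from plant import state;s=state();print(s['qpos'],s['contact_force'],s['wrist_torque'])"
```

```text
[-2.59788428e+01  4.23877195e+01  6.91888485e+01  2.63476334e-02
  6.82065184e+01  2.84380847e+01] [ 7.28428988 -2.27747844  1.14914499] [-0.53912949 -1.09543487 -0.02713547]
```

Request:
{"name": "send_rows", "arguments": {"rows": [[0, 0, 0, 0, 0, 3], [0, 0, 0, 0, 0, 3], [0, 0, 0, 0, 0, 3], [0, 0, 0, 0, 0, 3], [0, 0, 0, 0, 0, 0], [0, 0, 0, 0, 0, 0]]}}

```text
t: 23.25
tool_pos: [0.6349, -0.2683, 0.0613]
tcp_rot: [-179.8, -0.2, -66.4]
contact_force: [7.8, -2.7, 0.2]
gripper_width: 0.119
```

```bash
python3 -c "
from plant import state;s=state();print(s['qpos'],s['contact_force'],s['wrist_torque'])"
```

```text
[-2.59615670e+01  4.23895985e+01  6.91806896e+01  1.78674548e-02
  6.81873735e+01  4.03865987e+01] [ 7.82084703 -2.67756887  0.17672965] [-0.37298121 -1.35341346  0.74178784]
```

Request:
{"name": "send_rows", "arguments": {"rows": [[0, 0, 0, 0, 0, 3], [0, 0, 0, 0, 0, 3], [0, 0, 0, 0, 0, 2], [0, 0, 0, 0, 0, 0], [0, 0, 0, 0, 0, 0]]}}

```text
t: 23.75
tool_pos: [0.6349, -0.2682, 0.0614]
tcp_rot: [-179.8, -0.1, -74.4]
contact_force: [9.1, -0.5, -0.6]
gripper_width: 0.144
```

```bash
python3 -c "
from plant import state;s=state();print(s['qpos'],s['contact_force'],s['wrist_torque'])"
```

```text
[-2.59561368e+01  4.23870849e+01  6.91789128e+01  2.81327155e-02
  6.81826551e+01  4.83873851e+01] [ 9.09970523 -0.46822138 -0.64224462] [-0.28599082 -1.47129778  0.75847395]
```

Torque jumped from about 0 to 0.75 N m and the bar is skewing in the jaws, so it's at the hard stop. Let go and rise.

Request:
{"name": "send_rows", "arguments": {"rows": [[0, 0, 0, 0, 0, 0], [0, 0, 0, 0, 0, 0], [0, 0, 0, 0, 0, 0], [0, 0, -0.01, 0, 0, 0], [0, 0, -0.03, 0, 0, 0], [0, 0, -0.04, 0, 0, 0], [0, 0, -0.04, 0, 0, 0], [0, 0, -0.03, 0, 0, 0], [0, 0, 0, 0, 0, 0], [0, 0, 0, 0, 0, 0]], "jaw": 0}}

```text
t: 24.75
tool_pos: [0.6334, -0.2681, 0.2108]
tcp_rot: [-180.0, -0.0, -74.4]
contact_force: [0.4, -0.2, 0.4]
gripper_width: 0.503
```

Run:
```python
from h import *
p,d=look('scene','scene6'); look('top','top6')
h=cv2.cvtColor(p,cv2.COLOR_RGB2HSV).astype(int)
red=((h[...,0]<8)|(h[...,0]>172))&(h[...,1]>120)
P=np.array([w('scene',d,u,v) for v in range(245,300) for u in range(245,300) if red[v,u]])
P=P[(P[:,2]>.072)&(P[:,2]<.09)];c=P[:,:2].mean(0);e=np.linalg.eigh(np.cov(P[:,:2].T))[1][:,1]
print(len(P),c,np.degrees(np.arctan2(e[1],e[0])))
p0=np.load('scene0.npz');d0=p0['d'];h=cv2.cvtColor(p0['p'],cv2.COLOR_RGB2HSV).astype(int);red=((h[...,0]<8)|(h[...,0]>172))&(h[...,1]>120)
P=np.array([w('scene',d0,u,v) for v in range(245,300) for u in range(245,300) if red[v,u]]);P=P[(P[:,2]>.072)&(P[:,2]<.09)];e=np.linalg.eigh(np.cov(P[:,:2].T))[1][:,1];print('before',len(P),np.degrees(np.arctan2(e[1],e[0])))
im=p[150:300,230:430,::-1];cv2.imwrite('pics/c7.png',cv2.resize(im,(800,600),interpolation=cv2.INTER_CUBIC))
```

```text
63 [ 0.63638737 -0.26963262] -146.42958627473251
before 51 161.34056313249062
```

View pics/c7.png

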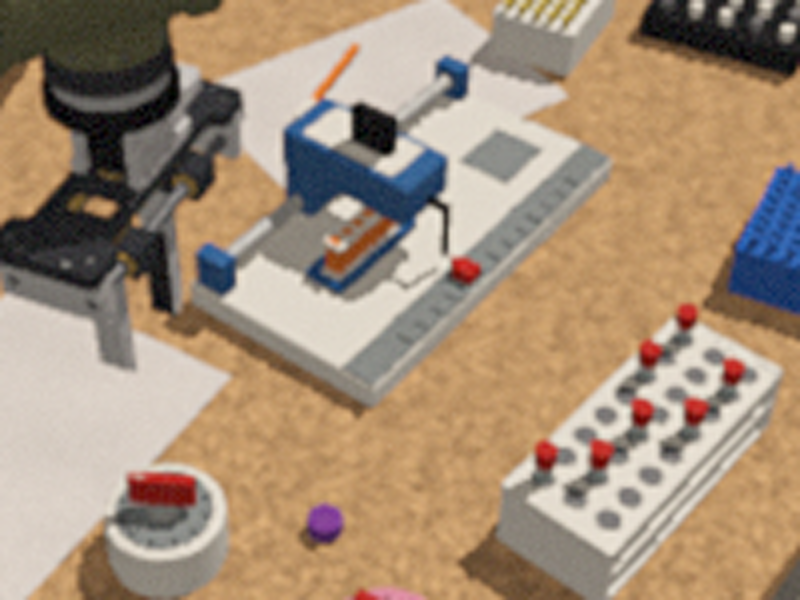

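Request:
{"name": "send_rows", "arguments": {"rows": [[0, -0.04, 0, 0, 0, 0], [0, -0.045, 0, 0, 0, 0], [0, -0.045, 0, 0, 0, 0], [0, -0.045, 0, 0, 0, 0], [0, -0.03, 0, 0, 0, 0], [0, 0, 0, 0, 0, 0], [0, 0, 0, 0, 0, 0]]}}

```text
t: 25.55
tool_pos: [0.7952, -0.22, 0.2058]
tcp_rot: [-179.8, -0.1, -74.4]
contact_force: [1.2, -0.5, 0.5]
gripper_width: 0.497
```

Run:
```python
from h import *
look('top','top7');look('scene','scene7')
def fitbar(tag,cam,win):
    z=np.load(tag+'.npz');p,d=z['p'],z['d'];h=cv2.cvtColor(p,cv2.COLOR_RGB2HSV).astype(int);red=((h[...,0]<8)|(h[...,0]>172))&(h[...,1]>120)
    u0,v0,u1,v1=win
    P=np.array([[*w(cam,d,u,v,.08)[:2],w(cam,d,u,v)[2]] for v in range(v0,v1) for u in range(u0,u1) if red[v,u]])
    Q=P[(P[:,2]>.071)]; 
    r=cv2.minAreaRect((Q[:,:2]*1000).astype(np.float32)); e=np.linalg.eigh(np.cov(Q[:,:2].T))[1][:,1]
    print(tag,len(P),len(Q),r,np.degrees(np.arctan2(e[1],e[0]))%180)
for t in('top0','top7'): fitbar(t,'top',(385,170,418,208))
for t in('scene0','scene7'): fitbar(t,'scene',(245,245,300,300))
print(state()['tool_pos'])
```

```text
top0 61 44 ((633.238037109375, -270.21014404296875), (10.008432388305664, 43.93309783935547), 75.44158935546875) 165.98332329138583Traceback (most recent call last):
  File "<stdin>", line 10, in <module>
  File "<stdin>", line 7, in fitbar
IndexError: too many indices for array: array is 1-dimensional, but 2 were indexed
```

Request:
{"name": "send_rows", "arguments": {"rows": [[-0.032, 0.035, 0, 0, 0, 0], [-0.032, 0.035, 0, 0, 0, 0], [-0.032, 0.035, 0, 0, 0, 0], [-0.032, 0.035, 0, 0, 0, 0], [-0.032, 0.035, 0, 0, 0, 0], [-0.032, 0.035, 0, 0, 0, 0], [-0.032, 0.035, 0, 0, 0, 0], [-0.032, 0.035, 0, 0, 0, 0], [0, 0, 0, 0, 0, 0]]}}

```text
t: 26.55
tool_pos: [0.5218, -0.0803, 0.2119]
tcp_rot: [-179.5, -0.3, -74.4]
contact_force: [-0.2, -0.5, 0.9]
gripper_width: 0.501
```

```bash
cat > kb.py <<'E'
from h import *
import sys
t2=sys.argv[1];look('top','top'+t2);look('scene','scene'+t2)
def fitbar(tag,cam,win):
    z=np.load(tag+'.npz');p,d=z['p'],z['d'];h=cv2.cvtColor(p,cv2.COLOR_RGB2HSV).astype(int);red=((h[...,0]<8)|(h[...,0]>172))&(h[...,1]>120)
    u0,v0,u1,v1=win
    P=np.array([[*w(cam,d,u,v,.08)[:2],w(cam,d,u,v)[2]] for v in range(v0,v1) for u in range(u0,u1) if red[v,u]]).reshape(-1,3)
    Q=P[(P[:,2]>.073)]
    if len(Q)<9: return print(tag,'hidden')
    r=cv2.minAreaRect((Q[:,:2]*1000).astype(np.float32)); e=np.linalg.eigh(np.cov(Q[:,:2].T))[1][:,1]
    print(tag,len(P),len(Q),r,np.degrees(np.arctan2(e[1],e[0]))%180)
for t in('top0','top'+t2): fitbar(t,'top',(385,170,418,208))
for t in('scene0','scene'+t2): fitbar(t,'scene',(245,245,300,300))
s=state();print(s['tool_pos'],s['qpos'])
E
python3 kb.py 8
```

```text
top0 61 43 ((633.238037109375, -270.21014404296875), (10.008432388305664, 43.93309783935547), 75.44158935546875) 166.52436434215286
top8 77 45 ((632.9867553710938, -270.6109924316406), (43.175018310546875, 10.089921951293945), 33.55247116088867) 33.42509616399337
scene0 79 49 ((634.464599609375, -271.9634704589844), (12.104679107666016, 46.205867767333984), 74.44275665283203) 159.51618343532408
scene8 118 66 ((636.0440673828125, -271.4395446777344), (42.52436828613281, 15.42375373840332), 32.1683464050293) 33.81496935469531
[ 0.52595806 -0.08212808  0.2126525 ] [-1.28048989e+01  1.41555084e+01  9.00213754e+01 -2.55271298e-02
  7.50851028e+01  6.16395718e+01]
```

Key turned 132° (top camera, 166.5° → 33.5°). The stop is 143° from unwound and the starting value isn't known, so I'll regrip and feel whether it's really at the stop.

```bash
python3 plan.py .6335 -.2685 .13 -57 6
```

```text
from [ 0.526  -0.0821  0.2127] [-179.36   -0.37  -74.44] dyaw 17.44
[[0.0347, -0.0089, 0.0138, 0, 0, -2.91], [0.0351, -0.0072, 0.0138, 0, 0, -2.91], [0.0355, -0.0054, 0.0138, 0, 0, -2.91], [0.0357, -0.0036, 0.0138, 0, 0, -2.91], [0.0358, -0.0018, 0.0138, 0, 0, -2.91], [0.0359, 0.0001, 0.0138, 0, 0, -2.91]] step 0.038417009725321076
```

Request:
{"name": "send_rows", "arguments": {"rows": [[0.0347, -0.009, 0.005, 0, 0, -2.9], [0.0351, -0.0072, 0.005, 0, 0, -2.9], [0.0355, -0.0054, 0.01, 0, 0, -2.9], [0.0357, -0.0036, 0.02, 0, 0, -2.9], [0.0358, -0.0018, 0.02, 0, 0, -2.9], [0.0359, 0, 0.02, 0, 0, -2.9], [0, 0, 0, 0, 0, 0], [0, 0, 0, 0, 0, 0]], "jaw": -0.3}}

```text
t: 27.45
tool_pos: [0.6343, -0.2695, 0.1306]
tcp_rot: [-179.7, -0.3, -57.1]
contact_force: [-0.5, 0.5, 0.5]
gripper_width: 0.353
```

```bash
python3 plan.py .6335 -.2685 .061 -57 4
```

```text
from [ 0.6343 -0.2695  0.1306] [-179.71   -0.33  -57.14] dyaw 0.14
[[-0.0003, 0, 0.0174, 0, 0, -0.03], [-0.0003, 0, 0.0174, 0, 0, -0.03], [-0.0003, 0, 0.0174, 0, 0, -0.03], [-0.0003, 0, 0.0174, 0, 0, -0.03]] step 0.017398418693409183
```

Request:
{"name": "send_rows", "arguments": {"rows": [[-0.0005, 0, 0.0175, 0, 0, 0], [0, 0, 0.0175, 0, 0, 0], [0, 0, 0.0175, 0, 0, 0], [0, 0, 0.017, 0, 0, 0], [0, 0, 0, 0, 0, 0], [0, 0, 0, 0, 0, 0]]}}

```text
t: 28.05
tool_pos: [0.6344, -0.2678, 0.0625]
tcp_rot: [-179.7, -0.4, -57.0]
contact_force: [-0.5, -0.1, -0.3]
gripper_width: 0.351
```

Request:
{"name": "send_rows", "arguments": {"rows": [[0, 0, 0, 0, 0, 0], [0, 0, 0, 0, 0, 0], [0, 0, 0, 0, 0, 0], [0, 0, 0, 0, 0, 0], [0, 0, 0, 0, 0, 0]], "jaw": -1}}

```text
t: 28.55
tool_pos: [0.6345, -0.2685, 0.0622]
tcp_rot: [-179.7, -0.4, -57.0]
contact_force: [3.3, -4.0, -0.3]
gripper_width: 0.103
```

```bash
python3 -c "
from plant import state;s=state();print(s['tcp_rot'],s['gripper_width'],s['wrist_torque'])"
```

```text
[-179.67886404   -0.44156625  -57.02807516] 0.1033420585157556 [-0.65426702 -0.44649152  0.19965029]
```

Request:
{"name": "send_rows", "arguments": {"rows": [[0, 0, 0, 0, 0, 2], [0, 0, 0, 0, 0, 2], [0, 0, 0, 0, 0, 0], [0, 0, 0, 0, 0, 0]]}}

```text
t: 28.95
tool_pos: [0.6346, -0.2685, 0.0622]
tcp_rot: [-179.7, -0.4, -61.0]
contact_force: [3.3, -4.1, 0.6]
gripper_width: 0.108
```

```bash
python3 -c "
from plant import state;s=state();print(s['tcp_rot'],s['gripper_width'],s['wrist_torque'])"
```

```text
[-179.65330311   -0.43104368  -61.00075131] 0.10750073695806862 [-0.72478044 -0.45881934  0.54335018]
```

Request:
{"name": "send_rows", "arguments": {"rows": [[0, 0, 0, 0, 0, 2], [0, 0, 0, 0, 0, 2], [0, 0, 0, 0, 0, 0], [0, 0, 0, 0, 0, 0]]}}

```text
t: 29.35
tool_pos: [0.6348, -0.2684, 0.0622]
tcp_rot: [-179.6, -0.4, -65.0]
contact_force: [6.0, -3.2, -0.4]
gripper_width: 0.118
```

```bash
python3 -c "
from plant import state;s=state();print(s['tcp_rot'],s['gripper_width'],s['wrist_torque'],s['contact_force'])"
```

```text
[-179.60202413   -0.41301366  -64.98999771] 0.11756636475186205 [-0.70077582 -0.71992235  0.56304792] [ 6.03822651 -3.16966034 -0.44713999]
```

Torque builds at once (0.2 → 0.54 N m) while the bar skews, so the key was already at its stop. Release and retreat.

Request:
{"name": "send_rows", "arguments": {"rows": [[0, 0, 0, 0, 0, 0], [0, 0, 0, 0, 0, 0], [0, 0, 0, 0, 0, 0], [0, 0, -0.01, 0, 0, 0], [0, 0, -0.03, 0, 0, 0], [0, 0, -0.04, 0, 0, 0], [0, 0, -0.045, 0, 0, 0], [-0.04, 0.02, -0.01, 0, 0, 0], [-0.04, 0.02, 0, 0, 0, 0], [-0.04, 0.02, 0, 0, 0, 0], [-0.04, 0.02, 0, 0, 0, 0], [-0.03, 0.02, 0, 0, 0, 0], [0, 0, 0, 0, 0, 0], [0, 0, 0, 0, 0, 0]], "jaw": -0.3}}

```text
t: 30.75
tool_pos: [0.4624, -0.1375, 0.1963]
tcp_rot: [-179.6, -0.4, -65.0]
contact_force: [0.3, -1.2, 0.2]
gripper_width: 0.348
```

```bash
python3 kb.py 9; python3 pm.py s9 | head -12
```

```text
top0 61 43 ((633.238037109375, -270.21014404296875), (10.008432388305664, 43.93309783935547), 75.44158935546875) 166.52436434215286
top9 78 44 ((633.1428833007812, -270.7832946777344), (43.064029693603516, 9.686612129211426), 34.8991813659668) 32.68367304283103
scene0 79 49 ((634.464599609375, -271.9634704589844), (12.104679107666016, 46.205867767333984), 74.44275665283203) 159.51618343532408
scene9 121 69 ((636.3218994140625, -271.6234436035156), (42.99888610839844, 15.893695831298828), 28.487436294555664) 30.782945099921307
[ 0.46287738 -0.13802493  0.1955627 ] [-2.09704907e+01  8.84149198e+00  9.87411425e+01  3.89651447e-02
  7.19564492e+01  4.40528020e+01]
marker 34 [0.6358 0.0543 0.0296] [0.6589 0.0716 0.0421] ry mean 0.053362325604485276 mid 0.05446286677604534
dark [[337.     199.       0.6104   0.0633   0.0925   0.0553]
 [338.     199.       0.6063   0.0747   0.0826   0.0668]
 [336.     200.       0.6098   0.0589   0.0909   0.0509]
 [337.     200.       0.6108   0.063    0.0887   0.055 ]
 [338.     200.       0.6149   0.0627   0.0911   0.0546]
 [339.     201.       0.6202   0.0608   0.091    0.0527]
 [340.     201.       0.6237   0.0614   0.0925   0.0532]
 [341.     202.       0.6278   0.0612   0.0907   0.053 ]
 [341.     203.       0.6286   0.0603   0.0876   0.052 ]
 [341.     204.       0.6269   0.063    0.0806   0.0548]
 [341.     205.       0.6284   0.0612   0.0784   0.0529]
```

```bash
python3 -c "
from plant import close_job;print(close_job())"
```

```text
the job is handed in; nothing more can be done
None
```

The job is done in the order asked and handed in at about 31 s of the 72 s. The arm is clear of everything.

- **Head to loading stop:** I slid it until it pressed on the stop (33 N, no further movement), then let go.
- **Strip in the nest:** the orange strip stands upright, its top at 61 mm and its centre within about 1 mm of the nest's centre. I felt it touch the nest floor before letting go.
- **Head back to the marker:** the pointer is in line with the red marker to about 0.5–1 mm. The top camera showed about 0.5 mm off. The scene camera agreed but is noisier.
- **Timer key (white drum):** I wound it clockwise until it hit a hard stop at about 0.75 N m. After letting go I gripped it again, and it resisted at once and turned no further.

**One disagreement:** the key turned about 132–134°, while the full range is 143°. I take this to mean it was already slightly wound at the start, since both attempts ended at the same hard stop.

I steered clear of the red marker, the blue strip and the other items, and saw nothing out of place in the later pictures. I did not measure each of their positions again.

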